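# Tighten the sieve shaker's wing screw with fingertip strokes

## Robot

A 6-joint arm with a two-finger parallel gripper is mounted at the origin on the work surface. World frame = base frame: x ahead of the robot, y to its left, z up, the work surface at z = 0. Lengths are in m, angles in rad, forces in N, time in s.
With the tool pointing down it reaches from about 0.35 to 0.975 m from the base axis. Payload 4.9 kg.
Tool frame: the origin (TCP) lies on the centre line of the jaws, within the pads' length; the fingertips stand ctrl.tcp_to_tips ahead of it and the grasp point (between the pads) lies 3 mm ahead of it (ctrl.tcp_to_tips is the distance from the TCP to the fingertips, in m); z points along the fingers, y is the direction in which the jaws open and shut (so a half turn about z gives the same grasp; the last joint's range is limited). The gripper opens to 85 mm and grips with 20 to 120 N. Pads are 22 mm wide; open, the fingers measure 114 mm over their backs; the gripper's body (76 mm by 85 mm) begins 54 mm behind the grasp point. The pads swing forward as they close: fully open they stand 13 mm farther back than shut.
Start: joints at [-1.231, 0.053, 1.613, -0, 1.476, -0.119], TCP at [0.277, -0.56, 0.253] pointing down, gripper open.
Joint ranges: [-3.01, 3.01], [-1.01, 2.22], [0.06, 2.58], [-1.02, 4.17], [0.09, 2.62], [-3.14, 3.14]. Speed limits (rad/s): [2.57, 2.57, 3.14, 3.14, 3.14, 3.14].

## Interface

Orientations are given as a rotation vector (axis times angle).
In Python, from station import ctrl, vision gives the robot as it stands.
- The arm moves only by the tool jog_arm, never from a script. Its argument "deltas" is a list of rows, each a list of 7 numbers: the turn, a rotation vector about the tool's x, y, z in rad, then the shift along the tool's x, y, z in cm, then the opening, from 0 (shut) to 1 (fully open). A call has 1 to 12 rows; each row shifts and turns the commanded pose from where the row before left it, along the tool's axes as they then stand; what a row does not reach is not made up. A row lasts 1/12 s, in which the tool goes at most 41.7 mm and 7.16 degrees, less where a joint would pass 70% of its speed; a pose out of reach is approached as far as the arm can. A call with a gripper value outside its range is refused whole. The fingers move at their own pace and stop on an object; "grip_force" is the grip in N (left out, the last holds). Time passes only in rows, so rows that do not move let the fingers close. It gives the time, the measured TCP pose, the force and the opening at its end, in the units of the state.
- ctrl.get_obs(): the state, without advancing time (a new reading comes with each control period).
- vision.get_image(name): name is "scene" or "top" or "wrist"; returns (picture, depth): 480x640x3 uint8, red, green, blue; 480x640 float32, m along the optical axis (not along the pixel's ray), 0 where there is no reading.
- vision.calibration(name): a dict with "fx", "fy", "cx", "cy" (pixels), "rvec" (rotation vector, rad) and "tvec" (3), from world to camera coordinates, as OpenCV has them; the wrist camera has in their place "hand_eye" (4x4, takes a point from camera to tool coordinates, whose origin is the TCP and whose axes are the flange's). Camera axes: x right, y down, z forward; pixel columns grow to the right and rows downward; lengths in m; the calibration is good to about 2 mm. The wrist camera is an equidistant fisheye: a pixel r from the principal point sees the ray r / f radians off the axis. A picture is of the moment at which its call begins: read the wrist's pose just before it. calibration takes no time and is no camera call.
- ctrl.finish_job(): hands the job in, once; it reports no verdict.
The state is a dict: "t": time; "q": joint angles; "dq": joint speeds; "effort": joint torques, N m; "tool_pos": TCP position; "tool_rot": TCP orientation; "contact_force": force on the tool from outside, world axes, zero at the start; "wrist_torque": the same for the moment, N m; "opening": finger opening in m.
Only numpy, scipy, OpenCV 4.12 (cv2) and the standard library are available. Lean on these libraries where they do the work, as an engineer would, in place of code of your own. Each camera call takes 0.05 s, during which the arm holds its last target. There are 200 camera calls.

## Task

The winged clamp screw on top of the sieve shaker is loose. Push its wings round clockwise (seen from above) with your fingertips, stroke after stroke, until it comes to its stop, then take your fingers clear. Do not pinch the screw between the fingers, and do not shift the shaker or disturb the jar, beaker and brush beside it.

Things in the scene. Friction and masses are not known exactly. Their poses are not given: they have to be found in the camera images.
- shaker: Heavy (about 5 kg) bench sieve shaker, loose on the bench. Origin: centre of its underside, z up. Grey base 190 (x) by 225 (y) mm, top at 50 mm; round steel sieves 157 mm across, lid at 133 mm; over them a flat crossbar along y, 28 by 222 mm, top 162 mm above the bench, on posts at y = +-95 mm with nuts up to 169 mm. The clamp screw stands on mid-crossbar, its axis through the origin.
- wings (a point): Black winged clamp screw: point on its vertical axis 188 mm above the bench; x along the wings, z up; turns with the screw. Two opposite upright flat wings, each out to 42 mm from the axis, 7 mm thick, from 176 to 200 mm above the bench (lower edges 14 mm over the crossbar). Hub 22 mm across at its foot, 18 mm between the wings, top at 200 mm.
- screw (a joint): Screw angle (rad), grows clockwise seen from above. 6.28 is tight: a hard stop. Starts at 0.2 to 2.2: two thirds to one turn left. The wings lie along the shaker's x axis turned clockwise by this; tight, they stand square across the crossbar (as also at 3.14, half a turn early). Friction about 0.05 N m (1.5 to 2.5 N on a wing); stays where left; hardly sinks.
- sample_jar: Closed glass sample jar, 52 mm across, 85 mm high, standing beside the shaker. Origin: centre of its underside.
- beaker: Glass beaker, 62 mm across the rim, 85 mm high, standing beside the shaker. Origin: centre of its underside.
- brush: Flat sieve brush with wooden handle, 150 mm long along its x (bristles at +x), 14 mm high, lying beside the shaker. Origin: underside, 5 mm nearer the bristle end than mid-length.
Things that resemble listed ones, but are neither listed nor needed, are in the scene too. What is shaped like the beaker but orange or purple is not meant.

How it is judged:
By the outcome, as a careful person would: the job done as asked, in the order asked, and still so for the second after the job is handed in, with the robot touching nothing.
It also fails if it takes over 48 s, if anything falls off the work surface, if the arm or the gripper's body presses on something with over 40 N, if the wrist force passes 120 N, or if a joint passes its speed limit or range.

## Working session

There is one attempt and no reset: what is moved stays moved. The work goes in short steps, Python scripts to look and compute and a tool call to move; the robot and the scene stay as the last step left them, time stands still between calls to the robot, and variables do not carry over. Pictures are saved under pics/ and viewed, about 8 in all and at most 12, crops included, and the job is handed in when it is done.

Besides the shell and the picture viewer there is one more tool, called after "Request:" as name(argument=value, ...), one argument or row to a line, values as JSON. jog_arm: Moves the arm, as the interface text tells. Its arguments: {"type":"object","properties":{"deltas":{"type":"array"},"grip_force":{"type":"number"}},"required":["deltas"]}

```bash
ls; mkdir -p pics; python3 - <<'E'
from station import ctrl, vision
import cv2, numpy as np
print(ctrl.tcp_to_tips, ctrl.get_obs())
for n in ("top","scene"):
    im,d=vision.get_image(n); np.savez(f"{n}0.npz",im=im,d=d)
    cv2.imwrite(f"pics/{n}0.png",im[:,:,::-1]); print(n,vision.calibration(n))
E
```

```text
pics
0.022 {'t': 0.0, 'q': array([-1.23099488e+00,  5.33443089e-02,  1.61430966e+00,  1.77642227e-05,
        1.47602112e+00, -1.19025983e-01]), 'dq': array([ 1.26656410e-03,  1.48970079e-05,  1.71879729e-03,  1.42695627e-03,
       -1.35459600e-03, -2.10431944e-03]), 'effort': array([-6.62295806e-04, -3.93677294e+01, -3.70177567e+01, -1.57282907e-04,
        7.17664356e-03,  7.53008749e-06]), 'tool_pos': array([ 0.27660274, -0.55980298,  0.25206141]), 'tool_rot': array([-3.05726573e+00, -7.13945303e-01,  3.32528104e-04]), 'contact_force': array([ 0.11417351,  0.00681303, -0.62250778]), 'wrist_torque': array([ 0.01399448, -0.00749982, -0.05309681]), 'opening': 0.08545441688468072}
top {'fx': 621.3060836924313, 'fy': 621.3060836924313, 'cx': 319.44479189204054, 'cy': 237.0279344272064, 'rvec': array([ 2.15466788, -2.1624345 ,  0.1257646 ]), 'tvec': array([0.04714624, 0.51735879, 1.17097978])}
scene {'fx': 557.6033945679524, 'fy': 557.6033945679524, 'cx': 322.8864758010992, 'cy': 240.36313610169486, 'rvec': array([ 1.48445059,  1.80386738, -0.96577571]), 'tvec': array([ 0.04136463, -0.16199612,  1.71473082])}
```

View pics/top0.png

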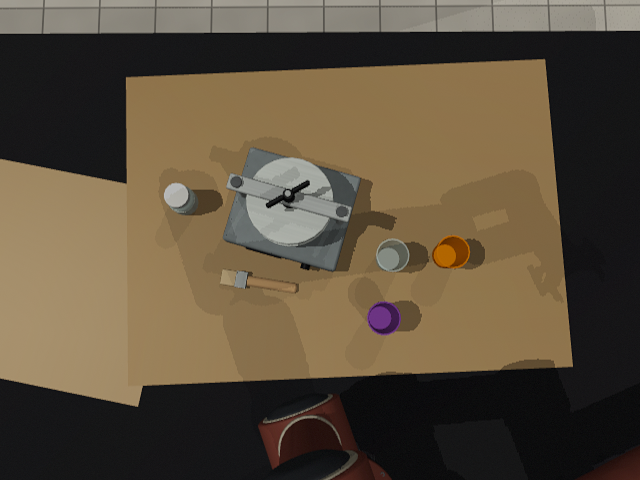

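View pics/scene0.png

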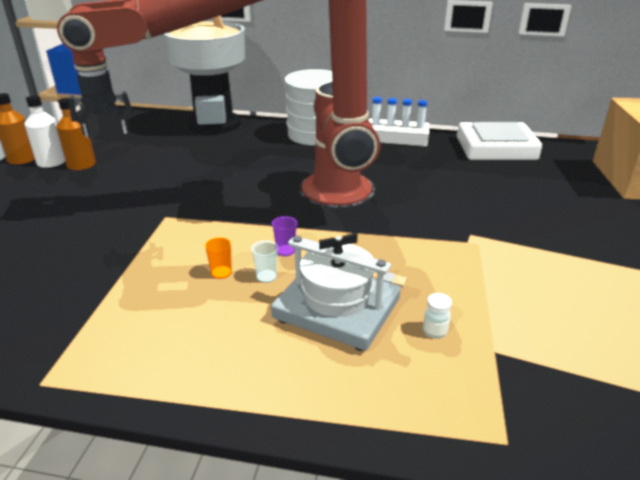

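Top view: the winged screw is the black bar with its hub at about (288,196), lying over the crossbar, which runs (236,182) to (343,212). The jar is at (178,197), the clear beaker at (392,255) and the brush at (258,282). The orange cup (450,252) and purple cup (383,318) are decoys. The only other dark thing on the shaker is the knob at (305,266) on the base front, which is not on top, so the screw is the one at (288,196).

```bash
cat > h.py <<'E'
import cv2, numpy as np
from scipy.spatial.transform import Rotation as R
def ray(uv,z,c):
    """pixels -> world points on plane z"""
    M=R.from_rotvec(c["rvec"]).as_matrix(); o=-M.T@c["tvec"]
    uv=np.atleast_2d(uv).astype(float)
    d=np.c_[(uv[:,0]-c["cx"])/c["fx"],(uv[:,1]-c["cy"])/c["fy"],np.ones(len(uv))]@M
    return o+d*((z-o[2])/d[:,2])[:,None]
E
python3 - <<'E'
from h import *; from station import vision
c=vision.calibration("top"); im=np.load("top0.npz")["im"]
sub=im[170:225,255:325]; m=(sub.max(2)<60).astype(np.uint8)
n,l,s,ce=cv2.connectedComponentsWithStats(m); k=1+np.argmax(s[1:,4]); print(s[k])
p=np.argwhere(l==k)[:,::-1]+[255,170]
P=ray(p,.2,c)[:,:2]; box=cv2.minAreaRect((P*1000).astype(np.float32)); print("wings box mm",box)
print("wing dir",np.linalg.svd(P-P.mean(0),full_matrices=False)[2][0],P.mean(0))
nuts=ray([[236,182],[343,212]],.169,c); print("nuts",nuts,"mid",nuts.mean(0))
print("jar,beaker",ray([[177,192],[392,250]],.085,c)); print("brush",ray([[222,279],[298,288]],.01,c),"purple",ray([[383,318]],.0,c))
cv2.imwrite("pics/crop.png",cv2.resize(im[140:280,210:370,::-1],None,fx=4,fy=4,interpolation=cv2.INTER_CUBIC))
E
```

```text
[ 11  11  44  27 288]
wings box mm ((568.4356079101562, 96.29374694824219), (23.404071807861328, 80.46619415283203), 37.239585876464844)
wing dir [-0.48958789  0.87195395] [0.56860966 0.0979119 ]
nuts [[0.59739898 0.18893442 0.169     ]
 [0.54415618 0.0042789  0.169     ]] mid [0.57077758 0.09660666 0.169     ]
jar,beaker [[ 0.59660654  0.31043281  0.085     ]
 [ 0.48648239 -0.08839986  0.085     ]]
brush [[0.43817232 0.23599527 0.01      ]
 [0.42011182 0.08748999 0.01      ]] purple [[ 0.36144825 -0.07824962  0.        ]]
```

View pics/crop.png

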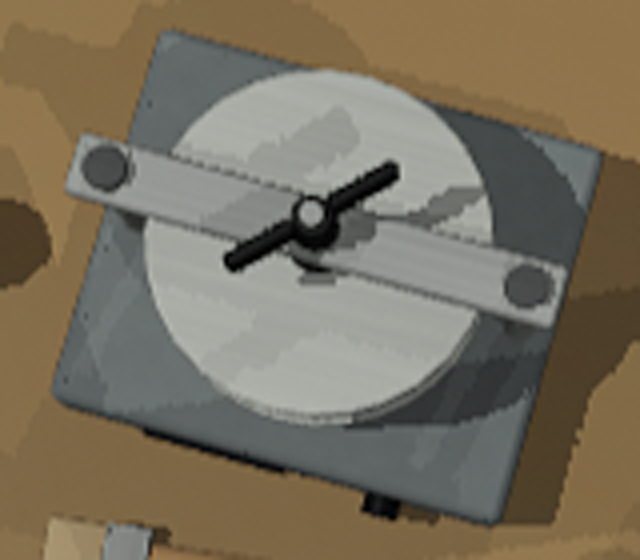

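The crop confirms it: black hub at crop (315,215), wings from (232,262) to (392,170).
- The axis is at about (0.5705, 0.0965), and the shaker's x axis points at -16°. The wings point at -60.5°, so the screw stands at about 0.77 rad with about 316° left.
- Plan: hold the fingers about 47 mm apart, one behind each wing, centre the tool on the screw axis, and turn the tool as a couple in two strokes without pinching.

Request:
jog_arm(
  deltas=[
    [0, 0, 0, 2.3, -1.91, -0.2, 0.55],
    [0, 0, 0, 2.3, -1.91, -0.2, 0.55],
    [0, 0, 0, 2.3, -1.91, -0.2, 0.55],
    [0, 0, 0, 2.3, -1.91, -0.2, 0.55],
    [0, 0, 0, 2.3, -1.91, -0.2, 0.55],
    [0, 0, 0, 2.3, -1.91, -0.2, 0.55],
    [0, 0, 0, 2.3, -1.91, -0.2, 0.55],
    [0, 0, 0, 2.3, -1.91, -0.2, 0.55],
    [0, 0, 0, 2.3, -1.91, -0.2, 0.55],
    [0, 0, 0, 2.3, -1.91, -0.2, 0.55],
    [0, 0, 0, 2.3, -1.91, 0, 0.55],
    [0, 0, 0, 2.3, -1.91, 0, 0.55],
  ],
)

```text
t: 1.1
tool_pos: [0.4229, -0.2311, 0.273]
tool_rot: [-3.059, -0.714, 0.0]
contact_force: [-0.9, -0.4, -0.9]
opening: 0.0468
```

Request:
jog_arm(
  deltas=[
    [0, 0, 0, 2.3, -1.91, 0, 0.55],
    [0, 0, 0, 2.3, -1.91, 0, 0.55],
    [0, 0, 0, 2.3, -1.91, 0, 0.55],
    [0, 0, 0, 2.3, -1.91, 0, 0.55],
    [0, 0, 0, 2.3, -1.91, 0, 0.55],
    [0, 0, 0, 2.3, -1.91, 0, 0.55],
    [0, 0, 0, 2.3, -1.91, 0, 0.55],
    [0, 0, 0, 2.3, -1.91, 0, 0.55],
    [0, 0, 0, 2.3, -1.91, 0, 0.55],
    [0, 0, 0, 2.3, -1.91, 0, 0.55],
    [0, 0, 0, 2.3, -1.91, 0, 0.55],
    [0, 0, 0, 2.3, -1.91, 0, 0.55],
  ],
)

```text
t: 2.1
tool_pos: [0.5688, 0.0967, 0.2727]
tool_rot: [-3.059, -0.715, 0.001]
contact_force: [-0.7, 0.8, 0.3]
opening: 0.0469
```

Request:
jog_arm(
  deltas=[
    [0, 0, -0.12, 0, 0, 0, 0.55],
    [0, 0, -0.12, 0, 0, 0, 0.55],
    [0, 0, -0.12, 0, 0, 0, 0.55],
    [0, 0, -0.12, 0, 0, 0, 0.55],
    [0, 0, -0.12, 0, 0, 0, 0.55],
    [0, 0, -0.12, 0, 0, 0, 0.55],
    [0, 0, -0.12, 0, 0, 0, 0.55],
    [0, 0, -0.12, 0, 0, 0, 0.55],
    [0, 0, -0.12, 0, 0, 0, 0.55],
    [0, 0, -0.12, 0, 0, 0, 0.55],
    [0, 0, -0.12, 0, 0, 0, 0.55],
    [0, 0, -0.12, 0, 0, 0, 0.55],
  ],
)

```text
t: 3.1
tool_pos: [0.5684, 0.0951, 0.2726]
tool_rot: [-1.821, -2.559, 0.001]
contact_force: [-0.0, -0.7, 0.1]
opening: 0.0473
```

Request:
jog_arm(
  deltas=[
    [0, 0, -0.12, 0, 0, 0, 0.55],
    [0, 0, -0.12, 0, 0, 0, 0.55],
    [0, 0, -0.12, 0, 0, 0, 0.55],
    [0, 0, -0.12, 0, 0, 0, 0.55],
    [0, 0, -0.12, 0, 0, 0, 0.55],
    [0, 0, -0.12, 0, 0, 0, 0.55],
    [0, 0, -0.12, 0, 0, 0, 0.55],
    [0, 0, -0.12, 0, 0, 0, 0.55],
    [0, 0, -0.12, 0, 0, 0, 0.55],
    [0, 0, -0.12, 0, 0, 0, 0.55],
    [0, 0, -0.12, 0, 0, 0, 0.55],
    [0, 0, -0.12, 0, 0, 0, 0.55],
  ],
)

```text
t: 4.1
tool_pos: [0.5684, 0.0951, 0.2726]
tool_rot: [0.318, -3.124, -0.0]
contact_force: [-0.1, -0.9, 0.1]
opening: 0.0469
```

Request:
jog_arm(
  deltas=[
    [0, 0, -0.12, 0, 0, 0, 0.55],
    [0, 0, -0.12, 0, 0, 0, 0.55],
    [0, 0, -0.12, 0, 0, 0, 0.55],
    [0, 0, -0.12, 0, 0, 0, 0.55],
    [0, 0, -0.12, 0, 0, 0, 0.55],
    [0, 0, -0.12, 0, 0, 0, 0.55],
    [0, 0, -0.12, 0, 0, 0, 0.55],
    [0, 0, -0.12, 0, 0, 0, 0.55],
    [0, 0, -0.12, 0, 0, 0, 0.55],
    [0, 0, 0, 0, 0, 0, 0.55],
    [0, 0, 0, 0, 0, 0, 0.55],
  ],
)

```text
t: 5.02
tool_pos: [0.5685, 0.0951, 0.2728]
tool_rot: [1.868, -2.525, -0.001]
contact_force: [0.2, -0.3, 0.5]
opening: 0.0471
```

```bash
python3 - <<'E'
from station import ctrl, vision
from h import *
o=ctrl.get_obs(); print(o["q"],o["tool_pos"],o["tool_rot"])
im,d=vision.get_image("wrist"); c=vision.calibration("wrist"); print(c)
cv2.imwrite("pics/w1.png",im[:,:,::-1]); np.savez("w1.npz",im=im,d=d,pos=o["tool_pos"],rot=o["tool_rot"])
E
```

```text
[ 3.66411187e-02 -7.29725327e-02  1.70521076e+00 -1.95410616e-05
  1.51021366e+00 -2.80829049e+00] [0.5684621  0.09508323 0.27279605] [ 1.86832081e+00 -2.52476890e+00 -7.37115270e-04]
{'fx': 371.64829954431775, 'fy': 371.64829954431775, 'cx': 320.52357977332383, 'cy': 236.71338255203653, 'hand_eye': array([[-1.06412528e-03, -9.61497663e-01, -2.74811048e-01,
         6.99321298e-02],
       [ 9.99999192e-01, -1.21434840e-03,  3.76508637e-04,
         1.99051577e-03],
       [-6.95728531e-04, -2.74810425e-01,  9.61498178e-01,
        -1.20294155e-01],
       [ 0.00000000e+00,  0.00000000e+00,  0.00000000e+00,
         1.00000000e+00]])}
```

View pics/w1.png

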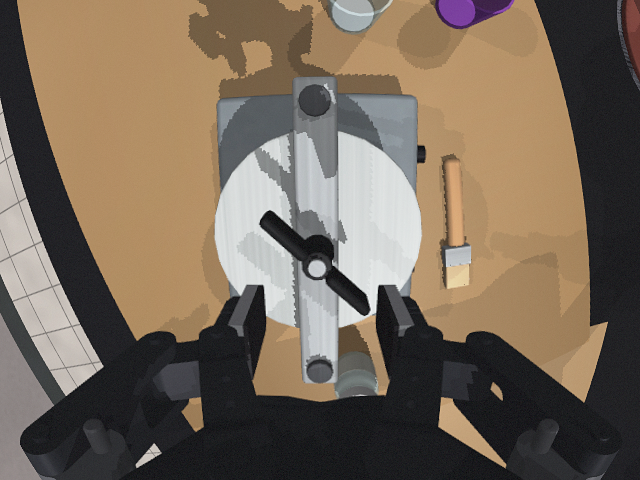

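The wrist view shows the hub top (white disc) at (317,266) with wings from (262,215) to (368,312). The fingers are at (250,315) and (392,315), one on each side of the crossbar.

```bash
cat >> h.py <<'E'
def wray(uv,z,c,pos,rot):
    """fisheye wrist pixels -> world points on plane z"""
    uv=np.atleast_2d(uv)-np.array([c["cx"],c["cy"]]); r=np.hypot(*uv.T); th=r/c["fx"]
    d=np.c_[uv*(np.sin(th)/np.maximum(r,1e-9))[:,None],np.cos(th)]
    H=c["hand_eye"]; W=R.from_rotvec(rot).as_matrix()
    d=d@H[:3,:3].T@W.T; o=pos+W@H[:3,3]
    return o+d*((z-o[2])/d[:,2])[:,None]
E
python3 - <<'E'
from station import vision
from h import *
w=np.load("w1.npz"); c=vision.calibration("wrist")
P=wray([[317,267],[262,217],[367,310]],.2,c,w["pos"],w["rot"]); print(P)
v=P[2]-P[1]; print("ang",np.degrees(np.arctan2(v[1],v[0])),np.hypot(*v[:2]),(P[1]+P[2])/2)
N=wray([[314,99],[319,371]],.169,c,w["pos"],w["rot"]); print(N,N.mean(0)); v=N[1]-N[0]; print(np.degrees(np.arctan2(v[1],v[0])))
W=R.from_rotvec(w["rot"]).as_matrix()
for t in ([.5697,.0968,.2],):print((W.T@(t-w["pos"]))*100)
print("tool of hub",(W.T@(P[0]-w["pos"]))*100)
E
```

```text
[[0.56910521 0.09770817 0.2       ]
 [0.5889284  0.06182644 0.2       ]
 [0.54922567 0.13211126 0.2       ]]
ang 119.4613802408219 0.08072337557846383 [0.56907703 0.09696885 0.2       ]
[[0.54349052 0.00788686 0.169     ]
 [0.59585669 0.1878912  0.169     ]] [0.5696736  0.09788903 0.169     ]
73.7794345406141
[-0.20254607 -0.0740607   7.27948738]
tool of hub [-0.27200848  0.00936808  7.27953378]
```

Request:
jog_arm(
  deltas=[
    [0, 0, -0.12, 0, 0, 0, 0.55],
    [0, 0, 0, -0.22, -0.05, 1, 0.55],
    [0, 0, 0, 0, 0, 1, 0.55],
    [0, 0, 0, 0, 0, 1, 0.55],
    [0, 0, 0, 0, 0, 1, 0.55],
    [0, 0, 0, 0, 0, 0.8, 0.55],
    [0, 0, 0, 0, 0, 0.8, 0.55],
    [0, 0, 0, 0, 0, 0.8, 0.55],
    [0, 0, 0, 0, 0, 0.8, 0.55],
    [0, 0, 0, 0, 0, 0, 0.55],
  ],
)

```text
t: 5.9
tool_pos: [0.5685, 0.0971, 0.1989]
tool_rot: [2.018, -2.404, -0.003]
contact_force: [-0.3, -0.1, -0.4]
opening: 0.0472
```

```bash
cat > look.py <<'E'
import sys
from station import ctrl, vision
from h import *
o=ctrl.get_obs(); print(o["t"],o["q"].round(3),o["tool_pos"],o["tool_rot"],o["contact_force"],o["wrist_torque"])
im,d=vision.get_image("wrist"); cv2.imwrite(f"pics/{sys.argv[1]}.png",im[:,:,::-1]); np.savez(sys.argv[1]+".npz",im=im,pos=o["tool_pos"],rot=o["tool_rot"])
E
python3 look.py w2
```

```text
5.9 [ 0.04  -0.02   1.778  0.     1.386 -2.928] [0.56853638 0.09711182 0.19888467] [ 2.0184258  -2.40385799 -0.00329369] [-0.25872263 -0.10140567 -0.37913898] [-0.00326287  0.00562056  0.01243111]
```

View pics/w2.png

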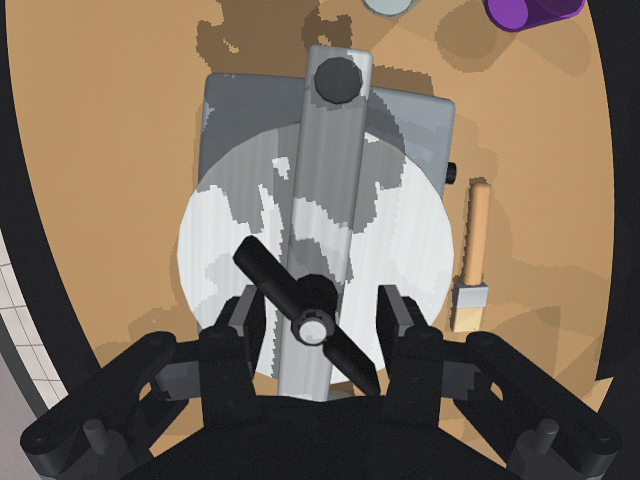

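The hub top at (314,330) is centred between the fingertips at (243,315) and (398,315). Each finger is behind its wing, ready for a clockwise push. I start the stroke gently.

Request:
jog_arm(
  deltas=[
    [0, 0, 0.08, 0, 0, 0, 0.55],
    [0, 0, 0.08, 0, 0, 0, 0.55],
    [0, 0, 0.08, 0, 0, 0, 0.55],
    [0, 0, 0.08, 0, 0, 0, 0.55],
    [0, 0, 0.08, 0, 0, 0, 0.55],
    [0, 0, 0.08, 0, 0, 0, 0.55],
    [0, 0, 0.08, 0, 0, 0, 0.55],
    [0, 0, 0.08, 0, 0, 0, 0.55],
    [0, 0, 0.08, 0, 0, 0, 0.55],
    [0, 0, 0.08, 0, 0, 0, 0.55],
    [0, 0, 0.08, 0, 0, 0, 0.55],
    [0, 0, 0.08, 0, 0, 0, 0.55],
  ],
)

```text
t: 6.95
tool_pos: [0.5706, 0.0975, 0.2025]
tool_rot: [-0.675, 3.065, 0.0]
contact_force: [2.3, 0.7, -0.5]
opening: 0.0471
```

```bash
python3 look.py w3
```

```text
6.95 [ 4.000e-02 -2.200e-02  1.774e+00  1.000e-03  1.386e+00 -1.964e+00] [0.57063331 0.09750726 0.20250562] [-6.74522197e-01  3.06474879e+00  2.34798477e-05] [ 2.32716803  0.655992   -0.45322054] [ 0.17609072 -0.29777434  0.06534809]
```

View pics/w3.png

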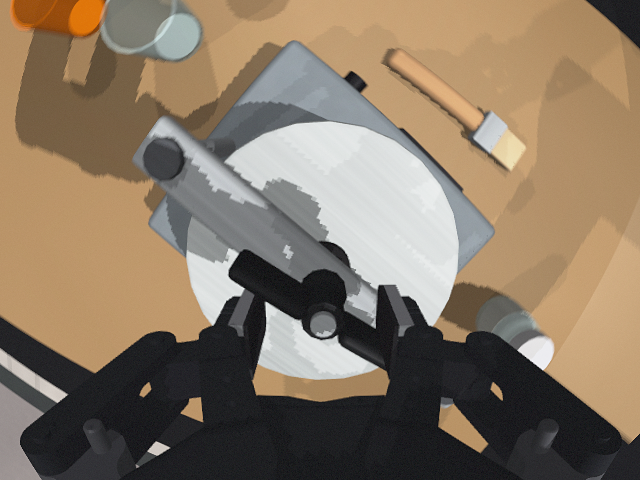

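The stroke works: the hub is at (323,323), the left wing (240,265) is ahead of the left finger, and the right wing lies against the right finger at (385,345). The force is only about 2 N, so I continue.

Request:
jog_arm(
  deltas=[
    [0, 0, 0.12, 0, 0, 0, 0.55],
    [0, 0, 0.12, 0, 0, 0, 0.55],
    [0, 0, 0.12, 0, 0, 0, 0.55],
    [0, 0, 0.12, 0, 0, 0, 0.55],
    [0, 0, 0.12, 0, 0, 0, 0.55],
    [0, 0, 0.12, 0, 0, 0, 0.55],
    [0, 0, 0.12, 0, 0, 0, 0.55],
    [0, 0, 0.12, 0, 0, 0, 0.55],
    [0, 0, 0.12, 0, 0, 0, 0.55],
    [0, 0, 0.12, 0, 0, 0, 0.55],
    [0, 0, 0.12, 0, 0, 0, 0.55],
    [0, 0, 0.12, 0, 0, 0, 0.55],
  ],
)

```text
t: 8.0
tool_pos: [0.5699, 0.0979, 0.2024]
tool_rot: [1.515, 2.752, 0.003]
contact_force: [-0.6, 2.8, 1.0]
opening: 0.047
```

Request:
jog_arm(
  deltas=[
    [0, 0, 0.12, 0, 0, 0, 0.55],
    [0, 0, 0.12, 0, 0, 0, 0.55],
    [0, 0, 0.12, 0, 0, 0, 0.55],
    [0, 0, 0.12, 0, 0, 0, 0.55],
    [0, 0, 0.12, 0, 0, 0, 0.55],
    [0, 0, 0.12, 0, 0, 0, 0.55],
    [0, 0, 0.12, 0, 0, 0, 0.55],
    [0, 0, 0.12, 0, 0, 0, 0.55],
    [0, 0, 0.08, 0, 0, 0, 0.55],
    [0, 0, 0.04, 0, 0, 0, 0.55],
    [0, 0, 0, 0, 0, 0, 0.55],
    [0, 0, -0.1, 0, 0, 0, 0.55],
  ],
)

```text
t: 9.0
tool_pos: [0.5698, 0.0972, 0.202]
tool_rot: [2.625, 1.725, 0.001]
contact_force: [-0.4, 0.4, -0.0]
opening: 0.0467
```

```bash
python3 look.py w4
```

```text
9.0 [ 0.04  -0.022  1.775 -0.     1.387  0.448] [0.56982365 0.09721194 0.20195145] [2.62484919e+00 1.72507641e+00 9.31966266e-04] [-0.38548036  0.44630133 -0.0356099 ] [-0.05221296 -0.00946754 -0.01074948]
```

View pics/w4.png

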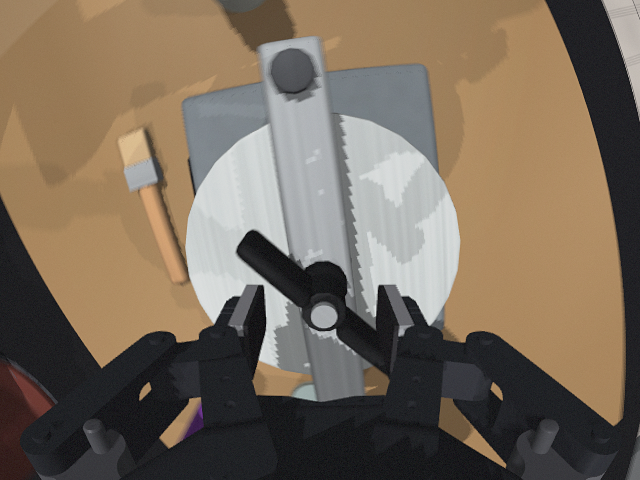

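The first stroke turned the wings about half a turn. The wing tip is at (250,240), the hub at (323,315), and the fingers at (250,310) and (390,310) have backed off. Next I lift, unwind half a turn and lower again behind the wings.

Request:
jog_arm(
  deltas=[
    [0, 0, 0, 0, 0, -1, 0.55],
    [0, 0, 0, 0, 0, -1.2, 0.55],
    [0, 0, 0, 0, 0, -1.2, 0.55],
    [0, 0, 0, 0, 0, -1.2, 0.55],
    [0, 0, 0, 0, 0, 0, 0.55],
    [0, 0, -0.12, 0, 0, 0, 0.55],
    [0, 0, -0.12, 0, 0, 0, 0.55],
    [0, 0, -0.12, 0, 0, 0, 0.55],
    [0, 0, -0.12, 0, 0, 0, 0.55],
    [0, 0, -0.12, 0, 0, 0, 0.55],
    [0, 0, -0.12, 0, 0, 0, 0.55],
    [0, 0, -0.12, 0, 0, 0, 0.55],
  ],
)

```text
t: 10.05
tool_pos: [0.5696, 0.0972, 0.2476]
tool_rot: [1.691, 2.647, 0.0]
contact_force: [0.6, -0.5, 0.6]
opening: 0.0469
```

Request:
jog_arm(
  deltas=[
    [0, 0, -0.12, 0, 0, 0, 0.55],
    [0, 0, -0.12, 0, 0, 0, 0.55],
    [0, 0, -0.12, 0, 0, 0, 0.55],
    [0, 0, -0.12, 0, 0, 0, 0.55],
    [0, 0, -0.12, 0, 0, 0, 0.55],
    [0, 0, -0.12, 0, 0, 0, 0.55],
    [0, 0, -0.12, 0, 0, 0, 0.55],
    [0, 0, -0.12, 0, 0, 0, 0.55],
    [0, 0, -0.12, 0, 0, 0, 0.55],
    [0, 0, -0.12, 0, 0, 0, 0.55],
    [0, 0, -0.12, 0, 0, 0, 0.55],
    [0, 0, -0.12, 0, 0, 0, 0.55],
  ],
)

```text
t: 11.05
tool_pos: [0.5696, 0.0972, 0.2476]
tool_rot: [-0.474, 3.105, -0.0]
contact_force: [-0.2, -0.1, -0.2]
opening: 0.047
```

Request:
jog_arm(
  deltas=[
    [0, 0, -0.12, 0, 0, 0, 0.55],
    [0, 0, -0.12, 0, 0, 0, 0.55],
    [0, 0, -0.12, 0, 0, 0, 0.55],
    [0, 0, -0.12, 0, 0, 0, 0.55],
    [0, 0, -0.12, 0, 0, 0, 0.55],
    [0, 0, -0.12, 0, 0, 0, 0.55],
    [0, 0, -0.12, 0, 0, 0, 0.55],
    [0, 0, -0.12, 0, 0, 0, 0.55],
    [0, 0, -0.05, 0, 0, 0, 0.55],
    [0, 0, 0, 0, 0, 0, 0.55],
    [0, 0, 0, 0, 0, 0, 0.55],
  ],
)

```text
t: 11.97
tool_pos: [0.5696, 0.0972, 0.2475]
tool_rot: [-1.908, 2.496, -0.0]
contact_force: [0.5, -0.2, -1.0]
opening: 0.0469
```

```bash
python3 look.py w5
```

```text
11.9667 [ 0.04  -0.055  1.731  0.     1.466 -2.836] [0.56960411 0.09717618 0.24750576] [-1.90804171e+00  2.49555593e+00 -1.61960364e-04] [ 0.52437384 -0.19514597 -0.95553407] [-0.04657877 -0.00040578 -0.02780598]
```

View pics/w5.png

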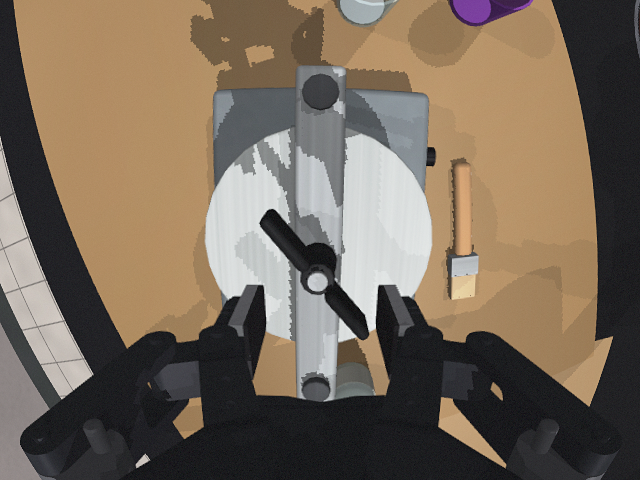

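The wings run from (265,215) to (365,335), hub at (317,281), with both fingers clear behind them. I check the wing angle.

```bash
cat > ang.py <<'E'
import sys
from station import vision
from h import *
w=np.load(sys.argv[1]+".npz"); c=vision.calibration("wrist"); a=np.array(sys.argv[2:],float).reshape(-1,2)
P=wray(a[:2],.2,c,w["pos"],w["rot"]); v=P[1]-P[0]; print("wings",np.degrees(np.arctan2(v[1],v[0])),np.hypot(*v[:2]),P.mean(0))
N=wray(a[2:4],.169,c,w["pos"],w["rot"]); v=N[1]-N[0]; print("bar",np.degrees(np.arctan2(v[1],v[0])),np.hypot(*v[:2]),N.mean(0))
y=R.from_rotvec(w["rot"]).as_matrix()[:,1]; print("tool y",np.degrees(np.arctan2(y[1],y[0])))
E
python3 ang.py w5 266 217 364 333 320 91 317 390
```

```text
wings 112.61579462855579 0.07840649294220249 [0.56881579 0.09684897 0.2       ]
bar 74.09648304655946 0.18708116493067875 [0.5691684  0.09830777 0.169     ]
tool y 164.80130715610207
```

Request:
jog_arm(
  deltas=[
    [0, 0, 0, 0, 0, 1, 0.55],
    [0, 0, 0, 0, 0, 1.2, 0.55],
    [0, 0, 0, 0, 0, 1.2, 0.55],
    [0, 0, 0, 0, 0, 1.2, 0.55],
    [0, 0, 0, 0, 0, 0, 0.55],
    [0, 0, 0.08, 0, 0, 0, 0.55],
    [0, 0, 0.08, 0, 0, 0, 0.55],
    [0, 0, 0.08, 0, 0, 0, 0.55],
    [0, 0, 0.08, 0, 0, 0, 0.55],
    [0, 0, 0.08, 0, 0, 0, 0.55],
    [0, 0, 0.1, 0, 0, 0, 0.55],
    [0, 0, 0.1, 0, 0, 0, 0.55],
  ],
)

```text
t: 13.02
tool_pos: [0.5699, 0.0976, 0.2011]
tool_rot: [-1.08, 2.949, 0.001]
contact_force: [1.9, 1.7, -0.5]
opening: 0.0469
```

Request:
jog_arm(
  deltas=[
    [0, 0, 0.12, 0, 0, 0, 0.55],
    [0, 0, 0.12, 0, 0, 0, 0.55],
    [0, 0, 0.12, 0, 0, 0, 0.55],
    [0, 0, 0.12, 0, 0, 0, 0.55],
    [0, 0, 0.12, 0, 0, 0, 0.55],
    [0, 0, 0.12, 0, 0, 0, 0.55],
    [0, 0, 0.12, 0, 0, 0, 0.55],
    [0, 0, 0.12, 0, 0, 0, 0.55],
    [0, 0, 0.12, 0, 0, 0, 0.55],
    [0, 0, 0.12, 0, 0, 0, 0.55],
    [0, 0, 0.12, 0, 0, 0, 0.55],
    [0, 0, 0.12, 0, 0, 0, 0.55],
  ],
)

```text
t: 14.02
tool_pos: [0.5696, 0.098, 0.2013]
tool_rot: [-1.134, -2.929, -0.003]
contact_force: [-0.6, 3.2, 0.8]
opening: 0.0469
```

Request:
jog_arm(
  deltas=[
    [0, 0, 0.06, 0, 0, 0, 0.55],
    [0, 0, 0.06, 0, 0, 0, 0.55],
    [0, 0, 0.06, 0, 0, 0, 0.55],
    [0, 0, 0.04, 0, 0, 0, 0.55],
    [0, 0, 0, 0, 0, 0, 0.55],
  ],
)

```text
t: 14.43
tool_pos: [0.5696, 0.0977, 0.2013]
tool_rot: [-1.441, -2.791, -0.002]
contact_force: [-0.9, 3.2, 1.2]
opening: 0.047
```

```bash
python3 look.py w6
```

```text
14.4333 [ 4.100e-02 -2.100e-02  1.776e+00  1.000e-03  1.387e+00 -5.770e-01] [0.56961838 0.09773283 0.20130957] [-1.44105837e+00 -2.79112417e+00 -1.61977310e-03] [-0.90757009  3.16720718  1.16097621] [0.33487484 0.02813196 0.0275708 ]
```

View pics/w6.png

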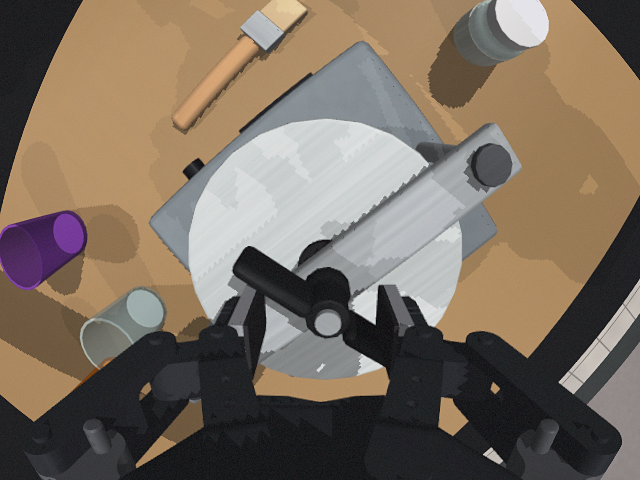

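The wings are nearly square to the crossbar. The left wing tip is at (245,260), the hub at (327,322), and about 20–25° remains. I go slowly to the stop, watching the moment.

Request:
jog_arm(
  deltas=[
    [0, 0, 0.04, 0, 0, 0, 0.55],
    [0, 0, 0.04, 0, 0, 0, 0.55],
    [0, 0, 0.04, 0, 0, 0, 0.55],
    [0, 0, 0.04, 0, 0, 0, 0.55],
    [0, 0, 0.04, 0, 0, 0, 0.55],
    [0, 0, 0.04, 0, 0, 0, 0.55],
    [0, 0, 0.04, 0, 0, 0, 0.55],
    [0, 0, 0.02, 0, 0, 0, 0.55],
  ],
)

```text
t: 15.15
tool_pos: [0.5695, 0.0984, 0.2013]
tool_rot: [-1.841, -2.544, -0.004]
contact_force: [0.4, 6.5, 1.4]
opening: 0.047
```

```bash
cat > st.py <<'E'
from station import ctrl
o=ctrl.get_obs(); print(o["t"],o["q"][5],o["tool_pos"],o["contact_force"],o["wrist_torque"],o["effort"][[0,5]])
E
python3 st.py
```

```text
15.15 -0.2775006898479937 [0.56950688 0.0983695  0.20130257] [0.37714931 6.54696326 1.35399361] [1.01215051 0.0141953  0.17352023] [-3.73757198  0.0920173 ]
```

Request:
jog_arm(
  deltas=[
    [0, 0, 0.03, 0, 0, 0, 0.55],
    [0, 0, 0.03, 0, 0, 0, 0.55],
  ],
)

```text
t: 15.32
tool_pos: [0.5696, 0.0994, 0.2013]
tool_rot: [-1.914, -2.488, -0.007]
contact_force: [0.5, 9.8, 0.6]
opening: 0.0471
```

```bash
python3 st.py
```

```text
15.3167 -0.21833667871867907 [0.56958076 0.09938133 0.20128437] [0.45208561 9.80819352 0.58661102] [ 1.40688835 -0.08881803  0.68556731] [-5.73849812  0.26363399]
```

The moment jumped from 0.03 to 0.69 N m with the force rising to about 10 N, so the stop is reached. I back off, lift clear and check.

Request:
jog_arm(
  deltas=[
    [0, 0, -0.06, 0, 0, 0, 0.55],
    [0, 0, -0.1, 0, 0, 0, 0.55],
    [0, 0, -0.1, 0, 0, 0, 0.55],
    [0, 0, -0.1, 0, 0, 0, 0.55],
    [0, 0, 0, 0, 0, 0, 0.55],
    [0, 0, 0, 0, 0, -1.2, 0.55],
    [0, 0, 0, 0, 0, -1.5, 0.55],
    [0, 0, 0, 0, 0, -1.5, 0.55],
    [0, 0, 0, 0, 0, -1.5, 0.55],
    [0, 0, 0, 0, 0, -1.5, 0.55],
    [0, 0, 0, 0, 0, 0, 0.55],
    [0, 0, 0, 0, 0, 0, 0.55],
  ],
)

```text
t: 16.32
tool_pos: [0.5702, 0.0971, 0.275]
tool_rot: [1.441, 2.789, 0.002]
contact_force: [-0.4, -0.6, 0.5]
opening: 0.0471
```

```bash
python3 look.py w7
```

```text
16.3167 [ 0.04  -0.071  1.7   -0.     1.51  -0.577] [0.57019608 0.09707672 0.27498151] [1.44116831e+00 2.78854694e+00 1.87453231e-03] [-0.39042441 -0.61132639  0.51957366] [ 0.03205729  0.03357682 -0.01996195]
```

View pics/w7.png

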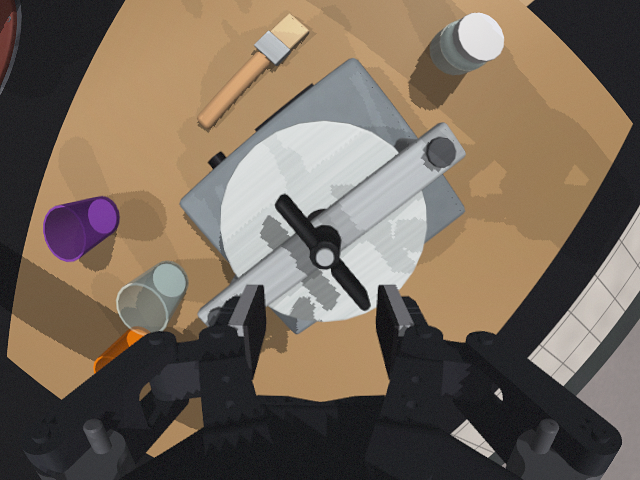

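The wings run from (281,200) to (364,305), hub at (324,257), apparently square across the crossbar (nut at (441,151)). Jar, beaker and brush are standing and lying as before. I check the numbers.

```bash
python3 ang.py w7 282 202 363 303 441 151 441 151; python3 - <<'E'
from station import vision
from h import *
w=np.load("w7.npz"); c=vision.calibration("wrist")
n=wray([[441,151]],.169,c,w["pos"],w["rot"])[0]; v=n[:2]-[.5697,.097]; print("bar",np.degrees(np.arctan2(v[1],v[0])),np.hypot(*v))
E
```

```text
wings -17.43490545860103 0.07509476161984796 [0.56802245 0.10148322 0.2       ]
bar 0.0 0.0 [0.59471535 0.19060408 0.169     ]
tool y 35.33874371542603
bar 75.03757713998138 0.09688906620881009
```

Request:
jog_arm(
  deltas=[
    [0, 0, 0, 0, 0, -2, 0.55],
    [0, 0, 0, 0, 0, -2, 0.55],
    [0, 0, 0, -2.2, -1.6, 0, 0.55],
    [0, 0, 0, -2.2, -1.6, 0, 0.55],
    [0, 0, 0, -2.2, -1.6, 0, 0.55],
    [0, 0, 0, -2.2, -1.6, 0, 0.55],
    [0, 0, 0, -2.2, -1.6, 0, 0.55],
    [0, 0, 0, -2.2, -1.6, 0, 0.55],
    [0, 0, 0, -2.2, -1.6, 0, 0.55],
    [0, 0, 0, -2.2, -1.6, 0, 0.55],
    [0, 0, 0, -2.2, -1.6, 0, 0.55],
    [0, 0, 0, -2.2, -1.6, 0, 0.55],
  ],
)

```text
t: 17.37
tool_pos: [0.5659, -0.176, 0.3115]
tool_rot: [-1.441, -2.789, 0.0]
contact_force: [0.3, -0.2, -0.2]
opening: 0.0466
```

Request:
jog_arm(
  deltas=[
    [0, 0, 0, -2.2, -1.6, 0, 0.55],
    [0, 0, 0, -2.2, -1.6, 0, 0.55],
    [0, 0, 0, -2.2, -1.6, 0, 0.55],
    [0, 0, 0, 0, 0, 0, 0.55],
    [0, 0, 0, 0, 0, 0, 0.55],
  ],
)

```text
t: 17.78
tool_pos: [0.565, -0.2572, 0.3113]
tool_rot: [-1.443, -2.787, -0.001]
contact_force: [-0.3, 1.0, 0.4]
opening: 0.047
```

```bash
python3 - <<'E'
from h import *; from station import vision
im,d=vision.get_image("top"); a=np.load("top0.npz")["im"]; np.savez("top1.npz",im=im)
s=np.vstack([cv2.resize(x[140:300,150:420,::-1],None,fx=1.85,fy=1.85,interpolation=cv2.INTER_CUBIC) for x in (a,im)]); cv2.imwrite("pics/top1.png",s)
c=vision.calibration("top"); g=[cv2.cvtColor(x,cv2.COLOR_RGB2GRAY) for x in (a,im)]
for n,(u,v) in dict(nutL=(236,182),nutR=(343,212),knob=(305,266),corner=(250,150),jar=(178,197),brush=(240,280),beaker=(392,250)).items():
    t=g[0][v-9:v+10,u-9:u+10]; r=cv2.matchTemplate(g[1][v-17:v+18,u-17:u+18],t,cv2.TM_CCOEFF_NORMED); _,m,_,l=cv2.minMaxLoc(r); print(n,l[0]-8,l[1]-8,round(m,3))
m=(im[170:225,255:325].max(2)<60).astype(np.uint8); n,l,s,_=cv2.connectedComponentsWithStats(m); k=1+np.argmax(s[1:,4]); print(s[k])
P=ray(np.argwhere(l==k)[:,::-1]+[255,170],.2,c)[:,:2]; w=np.linalg.svd(P-P.mean(0),full_matrices=False)[2][0]; print("wings",np.degrees(np.arctan2(w[1],w[0])),P.mean(0))
E
```

```text
nutL 0 0 0.999
nutR 0 0 0.979
knob 0 0 0.998
corner 0 0 0.993
jar 0 0 0.987
brush 0 0 0.987
beaker 0 0 0.994
[ 24   0  17  48 283]
wings 165.2911855857636 [0.56810754 0.09713728]
```

View pics/top1.png

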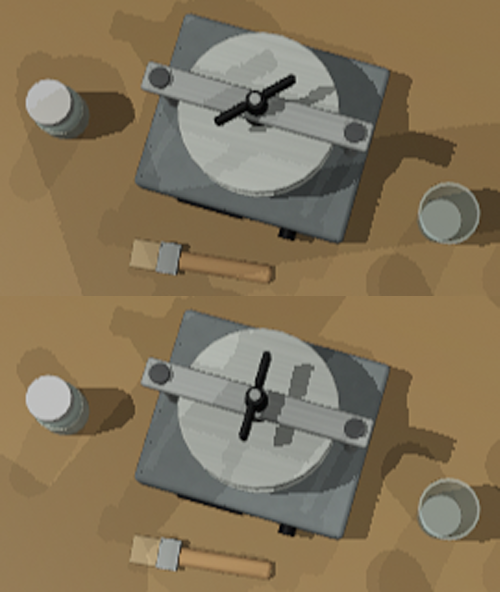

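Before (top) and after (bottom): the wings now stand square across the crossbar, from (266,355) to (244,437). Shaker, jar, beaker and brush show 0 px of shift.

```bash
python3 -c "
from station import ctrl
print(ctrl.finish_job())"
```

```text
the job is handed in; nothing more can be done
None
```

I turned the clamp screw clockwise to its stop in two strokes, about 187° and then about 129°, and handed the job in at about 18 s. The fingers stayed about 47 mm apart, each pushing from behind one wing, so the screw was never pinched.

- **Stop reached:** while the tool turned only about 0.06 rad further, the moment about the screw axis rose from about 0.17 to 0.69 N m, and the side force to about 10 N.
- **Wing angle:** the wings stand square across the crossbar, whose cross direction measures about -16°. The two cameras disagree slightly on the wings: -14.7° from the top camera and -17.4° from the wrist camera, so each is within about 1.5° of tight.
- **Nothing disturbed:** comparing the top camera's first and last pictures, the shaker, jar, beaker and brush show 0 px of shift. A single wrist-camera fix on one crossbar nut differed by up to 3 mm from the earlier ones, which I put down to calibration.
- **Fingers clear:** the gripper ended about 35 cm to the side of the screw, touching nothing.

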